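# Fetch the orange-capped reagent from the carousel and weigh it

## Robot

A 6-joint arm with a two-finger parallel gripper is mounted at the origin on the work surface. World frame = base frame: x ahead of the robot, y to its left, z up, the work surface at z = 0. Lengths are in mm, angles in rad, forces in N, time in s.
With the tool pointing down it reaches from about 300 to 775 mm from the base axis. Payload 14.6 kg.
Tool frame: the origin (TCP) lies between the finger pads; the fingertips stand 19 mm ahead of it and the grasp point (between the pads) is the TCP (manip.finger_overhang is the z of the fingertips in the tool frame, in mm); z points along the fingers, y is the line along which they close (so a half turn about z gives the same grasp; the last joint's range is limited). The gripper opens to 94 mm and grips with 3 to 60 N. Pads are 16 mm wide; open, the fingers measure 119 mm over their backs; the gripper's body (75 mm by 177 mm) begins 78 mm behind the grasp point.
Start: joints at [1.27, 0.3, 1.521, -0, 1.321, -0.067], TCP at [127.42, 535.027, 224.446] pointing down, gripper open.
Joint ranges: [-3.03, 3.03], [-0.79, 2.21], [0.23, 2.52], [-1.04, 4.18], [0, 3.07], [-2.55, 2.55]. Speed limits (rad/s): [2.22, 2.22, 2.57, 3.14, 3.14, 3.14].

## Interface

Orientations are given as [roll, pitch, yaw] about the fixed x, y, z axes, in that order (R = Rz(yaw) Ry(pitch) Rx(roll)).
In Python, from cell import monitor, imaging, job, find_in, trace, manip gives the robot as it stands. The module is installed in compiled form; this text tells all that it offers.
- The arm moves only by the tool arm_command, never from a script. Its argument "steps" is a list of rows, each a list of 5 numbers: the opening, from 0 (shut) to 1 (fully open), then the shift along the tool's x, y, z in mm, then the turn about the tool's z in degrees. In form: [[gripper, dx, dy, dz, turn], ...]. A call has 1 to 20 rows; each row is the pose to reach, as a shift and turn from the pose commanded when the call began, along the tool's axes at that moment; what a row does not reach only later rows make up. A row lasts 1/8 s, in which the tool goes at most 62.5 mm and 10.7 degrees, less where a joint would pass 70% of its speed; a pose out of reach is approached as far as the arm can. A call with a gripper value outside its range is refused whole. The fingers move at their own pace and stop on an object; "force" is the grip in N (left out, the last holds). Time passes only in rows, so rows that repeat a pose let the fingers close. It gives the time, the measured TCP pose, the force, the opening and the grip force at its end, in the units of the state.
- monitor.read_state(): the state, without advancing time (a new reading comes with each control period).
- imaging.camera(name): name is "side" or "top" or "wrist"; returns a dict with "img" (384x512x3 uint8, red, green, blue), "mtx" (3x3 intrinsics, pixels), "view" (4x4, takes a point from world to camera coordinates). Camera axes: x right, y down, z forward; pixel columns grow to the right and rows downward; lengths in mm; the calibration is good to about 2 mm. A picture is of the moment at which its call begins. There is no depth.
- job.sign_off(): hands the job in; it is judged then, once.
Trained networks look in a picture, given as the dict that the camera call returned (one of the last four; its "shot" number tells which), for a name from the list of things; names that differ only in an ending like _2 or _b are one class to them, and where a whole thing is asked for, a point or a joint stands for the part that bears it (a point fixed in the world has none). Each returns a list of dicts, best first, with "p" (0 to 1); they miss things now and then, are a little off and sometimes report something else, mostly with a low value. They report only what shows in the picture. A call takes as long as a camera call. They do not tell look-alikes from the thing itself.
- find_in(picture, target): "rect" ([centre column, centre row, width, height] in pixels, round what is visible of it).
- trace(picture, target): "region" (384x512 bool, what is visible of it) and "rect" ([centre column, centre row, width, height] in pixels, round what is visible of it).
The state is a dict: "clock": time; "joints": joint angles; "qd": joint speeds; "effort": joint torques, N m; "eef_pos": TCP position; "eef_rot": TCP orientation; "wrist_force": force on the tool from outside, world axes, zero at the start; "moment": the same for the moment, N m; "finger_gap": finger opening in mm; "finger_force": force on a finger pad.
Only numpy, scipy, OpenCV 4.12 (cv2) and the standard library are available. Lean on these libraries where they do the work, as an engineer would, in place of code of your own. Each camera call takes 0.05 s, during which the arm holds its last target. There are 200 camera calls.

## Task

Slide the red transport lock all the way to its green, unlocked end; only then turn the carousel by its yellow crank handle until the orange-capped bottle stands in the open pick position at the front, midway along the clear hood's front edge, and let the carousel come to rest there. Then take that bottle out and set it down gently, upright, in the middle of the balance's round pan. Let go of it, and leave the lock open, the other bottles in their bays, and everything else on the bench where it is.

Things in the scene. Friction and masses are not known exactly. Their poses are not given: they have to be found in the camera images.
- base: White fixed carousel base: round foot 256 mm across, 30 mm high, a rear block and, on its +y side, a low wing with the transport lock. Origin on the bench under the carousel's axis; z up; -x is the front, which looks roughly to the robot. Two columns at x 138, y +-100 mm carry the hood and end 227 mm above the bench.
- hood_edge (a point): Middle of the hood's front lower edge (blue-green strip). The hood is a fixed clear plate over the carousel, 215 to 221 mm above the bench, from here 215 mm back and 115 mm to each side. The edge is only 5 mm behind the axis of a bottle in the pick position, so a tool pointing straight down hits it: come from the front, leaning back about 30 degrees; lift 28 mm, then draw out forward and up.
- window (a point): The pick position at the carousel's front, 85 mm ahead of the axis (base -x): where the foot centre of a bottle stands when its bay faces front; 45 mm above the bench. Axes as the base.
- axis (a point): Point on the carousel's vertical turning axis, 268 mm above the bench, the height of the crank grip. Axes as the base.
- lock (a joint): Travel of the transport lock in m: 0 = fully locked (red mark), 0.060 = unlocked, at its end stop (green mark). Grows as the grip slides to the base's -x (front). Friction 2 N; it stays where left; starts between 0 and 0.02. The carousel must not be turned before the lock is open (the lock is not felt at the crank).
- lock_grip (a point): Middle of the red lock grip, an upright block 20 mm (along travel) x 22 mm (across, base y) up to 90 mm above the bench, on a black foot 30 x 32 mm that ends at 55 mm; track top at 48 mm. This point is 75 mm above the bench and moves with the grip, 185 mm to the +y of the base's axis. Axes as the base.
- carousel (a joint): Turn of the carousel in rad, 0 at the start of every run, positive anticlockwise seen from above; no stops or detents, it turns freely both ways. Friction about 0.1 N m (2 N at the crank); it stays where left.
- crank (a point): Grip point on the yellow crank handle, an upright round sleeve 14 mm in diameter that spins freely on its pin, from 240 to 285 mm above the bench, 55 mm from the turning axis, above the hood; this point is 268 mm above the bench. The black arm under it (top at 240 mm) turns with the carousel one to one.
- orange: The wanted bottle: white, orange cap; body 39 mm in diameter, 60 mm high, cap 31 mm in diameter from 68 to 88 mm; 75 to 155 g. Origin at its foot's centre, z up. It stands loose in one of six ring bays (inner diameter 45 mm, rim 22 mm high), 60 degrees apart at 85 mm radius on the carousel's deck, 45 mm above the bench; at the start never the front bay.
- balance: Fixed bench balance, white, 280 x 180 mm, housing 55 mm high. Origin on the bench; z up; -x is the side with the display.
- pan (a point): Centre of the upper face of the balance's round steel pan, 116 mm in diameter, 70 mm above the bench, fixed. z up.
- blue_a: Another bottle on the carousel, same size, blue cap; stays in its bay. Origin at the centre of its foot.
- blue_b: Another bottle on the carousel, same size, blue cap; stays in its bay. Origin at the centre of its foot.
- blue_c: Another bottle on the carousel, same size, blue cap; stays in its bay. Origin at the centre of its foot.
- white: Another bottle on the carousel, same size, white cap; stays in its bay. Origin at the centre of its foot.
- green: Another bottle on the carousel, same size, green cap; stays in its bay. Origin at the centre of its foot.
- jar: Loose white jar with a blue lid, 68 mm in diameter, 105 mm high, near the balance. Leave alone. Origin under its centre.
- flask: Loose amber bottle with black cap, 60 mm in diameter, 120 mm high. Leave alone. Origin under its centre.
- beaker: Loose white beaker, 66 mm in diameter, 80 mm high. Leave alone. Origin under its centre.
- scoop: Loose spatula 170 mm long with a blue handle, lying on the bench. Leave alone.
Things that resemble listed ones, but are neither listed nor needed, are in the scene too. Leave any pink look-alike of the blue_c alone.

How it is judged:
By the outcome, as a careful person would: the job done as asked, in the order asked, and still so for the second after the job is handed in, with the robot touching nothing.
It also fails if it takes over 72 s, if anything falls off the work surface, if the arm or the gripper's body presses on something with over 40 N, if the wrist force passes 120 N, or if a joint passes its speed limit or range.

## Working session

There is one attempt and no reset: what is moved stays moved. The work goes in short steps, Python scripts to look and compute and a tool call to move; the robot and the scene stay as the last step left them, time stands still between calls to the robot, and variables do not carry over. Pictures are saved under pics/ and viewed, at most 12 in all, crops included, and the job is handed in when it is done.

Besides the shell and the picture viewer there is one more tool, called after "Call:" as name([rows], argument=value, ...), one row to a line, values as JSON. arm_command: Moves the arm, as the interface text tells. Its arguments: {"type":"object","properties":{"steps":{"type":"array","items":{"type":"array","items":{"type":"number"}}},"force":{"type":"number"}},"required":["steps"]}

```bash
mkdir -p pics; cat > h.py <<'E'
import numpy as np, cv2
from cell import monitor, imaging, job, find_in, trace, manip
def save(p,n): cv2.imwrite('pics/'+n,p['img'][:,:,::-1])
def ray(p,uv):
    R=p['view'][:3,:3];t=p['view'][:3,3]
    d=R.T@np.linalg.inv(p['mtx'])@np.array([uv[0],uv[1],1.]);return -R.T@t,d/np.linalg.norm(d)
def at_z(p,uv,z):
    c,d=ray(p,uv);return c+d*(z-c[2])/d[2]
def proj(p,X):
    X=np.atleast_2d(X);c=X@p['view'][:3,:3].T+p['view'][:3,3];q=c@p['mtx'].T;return q[:,:2]/q[:,2:]
def tri(prs):
    A=0;b=0
    for p,uv in prs:
        c,d=ray(p,uv);M=np.eye(3)-np.outer(d,d);A=A+M;b=b+M@c
    return np.linalg.solve(A,b)
E
python3 - <<'E'
from h import *
np.set_printoptions(precision=1,suppress=True)
s=monitor.read_state();print({k:np.round(v,3) for k,v in s.items()},manip.finger_overhang)
P={n:imaging.camera(n) for n in('side','top')}
for n,p in P.items():
    save(p,n+'0.png'); print(n,ray(p,(256,192)))
    for t in ['base','lock_grip','crank','orange','balance','jar','flask','beaker','blue_a','white','green']:
        print(t,[(np.array(r['rect']),round(float(r['p']),2)) for r in find_in(p,t)[:4]])
both=np.hstack([cv2.imread('pics/side0.png'),cv2.imread('pics/top0.png')])
E
```

```text
{'clock': np.float64(0.0), 'joints': array([ 1.3,  0.3,  1.5, -0. ,  1.3, -0.1]), 'qd': array([-0.,  0.,  0., -0.,  0., -0.]), 'effort': array([  0. , -53.2, -35.3,   0.1,   0. ,  -0. ]), 'eef_pos': array([127.3, 534.8, 223.9]), 'eef_rot': array([-3.1, -0. ,  2.9]), 'wrist_force': array([ 0.4, -0.5,  0.1]), 'moment': array([ 0. ,  0.1, -0. ]), 'finger_force': np.float64(0.0), 'finger_gap': np.float64(93.925)} 19.0
side (array([ 83.9, 628.3, 778.2]), array([ 0.5, -0.6, -0.6]))
base [(array([230.2, 212.1, 116.8, 166.8]), 0.63)]
lock_grip [(array([213.1, 253.4,  14. ,  18.6]), 0.68), (array([343.1, 183.8,  99.1,  64.5]), 0.66), (array([323.4, 248.8,  51.9,  43. ]), 0.58), (array([230.8, 219.7,  12.7,  31.6]), 0.46)]
crank []
orange [(array([250.9, 188.9,   9.6,   6.3]), 0.46), (array([262.5, 214.8,  11.8,  25.3]), 0.31), (array([228.8, 210.7, 116.7, 164.7]), 0.22)]
balance [(array([250.3, 188.9,   9. ,   6.5]), 0.61), (array([343.4, 184.3,  98.6,  66.8]), 0.6)]
jar []
flask [(array([132.4, 306.4,  33.3,  42.4]), 0.81), (array([276.5, 160.6,  15.3,  35. ]), 0.33)]
beaker [(array([194.9, 
[... 403 characters left out ...]
, array([ 0.1,  0. , -1. ]))
base [(array([252.8, 171.2,  96.3,  97.7]), 0.97)]
lock_grip [(array([251.9, 171.4,  97.7,  99.2]), 0.28)]
crank [(array([264.6, 187.7,  50.5,  46.8]), 0.98), (array([252.5, 172.8,  94.8,  98.4]), 0.17)]
orange []
balance [(array([356.8, 220. ,  61.6,  83. ]), 0.56), (array([254.1, 171.8,  97.1,  95.3]), 0.45)]
jar [(array([331.9, 158.2,  19.7,  23.7]), 0.95)]
flask [(array([155.8, 185.7,  19.6,  14.3]), 0.83)]
beaker [(array([150.5, 249. ,  21.2,  19.8]), 0.88)]
blue_a [(array([252.4, 172.7,  95.7,  94. ]), 0.64), (array([261.3, 203.4,   7.6,  11.2]), 0.62), (array([205.9, 160.1,  10.4,  13.3]), 0.53)]
white []
green [(array([331.1, 156.4,  21.1,  21.3]), 0.48)]
```

```bash
python3 - <<'E'
import cv2,numpy as np
s=cv2.imread('pics/side0.png');t=cv2.imread('pics/top0.png')
cv2.imwrite('pics/s1.png',cv2.resize(s[110:320,120:400],None,fx=2.8,fy=2.8,interpolation=2))
cv2.imwrite('pics/t1.png',cv2.resize(t[90:290,140:400],None,fx=3,fy=3,interpolation=2))
E
```

```text
(no output)
```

View pics/s1.png

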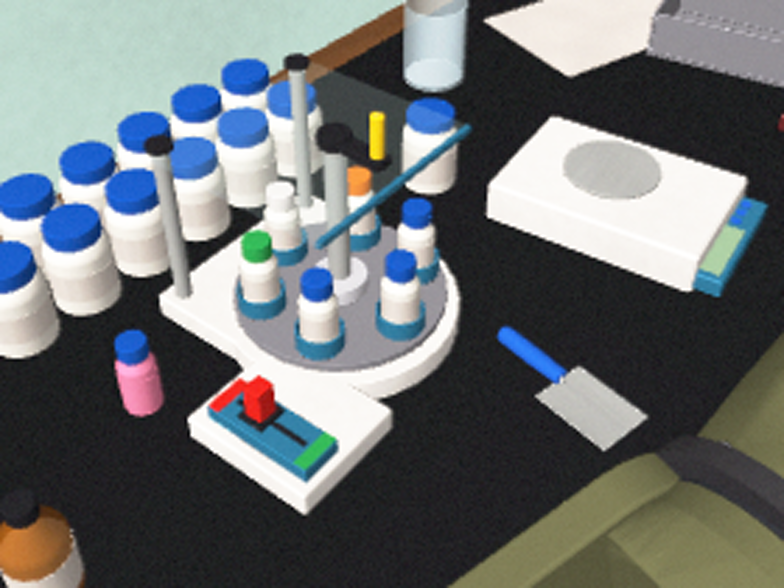

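View pics/t1.png

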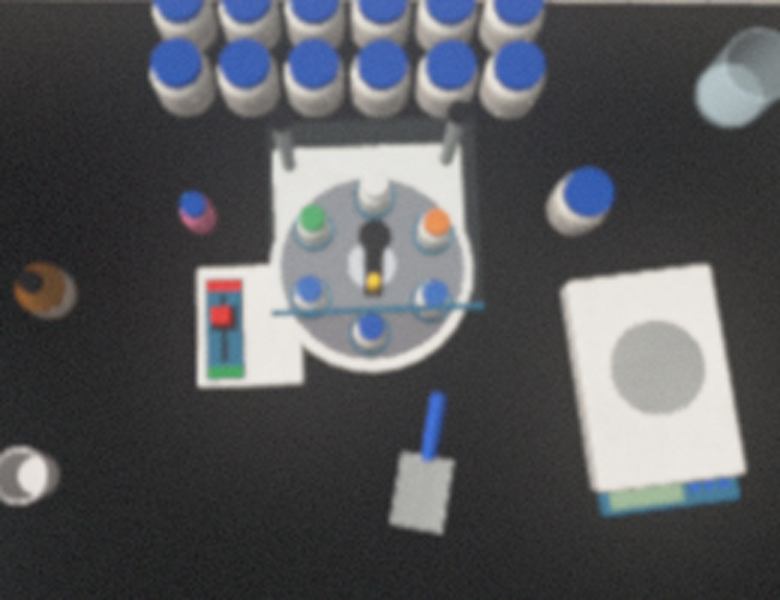

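The top crop shows the lock grip (red, near the red end) at (222,316) and the crank at (373,282). The orange cap is at (437,222), the pan at (658,367), and the front edge runs from (275,313) to (483,304). In the side crop, the orange cap is at (357,183), the pink look-alike at (138,378) and the grip at (260,398).

Things that could be mistaken for the orange bottle, in top-crop pixels: white (373,190), green (313,218), the blue caps at (308,290), (370,326) and (434,293), and pink (195,210). Only (437,222) is orange, and the crop itself confirms it.

Next I measure the positions.

```bash
cat >> h.py <<'E'
def blob(p,h0,h1,near=None,s=120,v=80,r=25,amin=8):
    hsv=cv2.cvtColor(p['img'],cv2.COLOR_RGB2HSV)
    m=cv2.inRange(hsv,(h0,s,v),(h1,255,255))
    n,l,st,c=cv2.connectedComponentsWithStats(m)
    o=[(c[i],st[i]) for i in range(1,n) if st[i,4]>=amin and (near is None or np.hypot(*(c[i]-near))<r)]
    return sorted(o,key=lambda a:-a[1][4])
E
python3 - <<'E'
from h import *
np.set_printoptions(precision=1,suppress=True)
from scipy.optimize import least_squares
S=imaging.camera('side');T=imaging.camera('top')
c=lambda u,v:np.array([140+u/3,90+v/3]); d=lambda u,v:np.array([120+u/2.8,110+v/2.8])
def pr(name,h0,h1,ct,cs,**k):
    a=blob(T,h0,h1,ct,r=6,**k);b=blob(S,h0,h1,cs,r=7,**k)
    a=a[0] if a else None;b=b[0] if b else None
    print(name,a,b, tri([(T,a[0]),(S,b[0])]) if a and b else '')
    return a,b
pr('orange',5,18,c(437,222),d(357,183)); pr('yellow',20,34,c(373,282),d(377,135))
pr('green',45,75,c(313,218),d(257,245)); 
caps={}
for n,ct,cs in [('b1',c(308,290),d(318,285)),('b2',c(370,326),d(400,265)),('b3',c(434,293),d(417,213))]:
    pr(n,105,125,ct,cs)
pr('red',0,4,c(222,316),d(260,398))
pan=cv2.inRange(T['img'],(100,100,100),(190,190,190))
tr=trace(T,'pan');print([(r['rect'],r['p']) for r in tr[:2]])
for u in [(275,313),(483,304)]: print('edge',at_z(T,c(*u),218))
print('pan',at_z(T,c(658,367),70), 'sidepan',at_z(S,d(612,170),70))
print('edge side',at_z(S,d(320,243),218),at_z(S,d(469,128),218))
print('cols',at_z(T,c(283,134),227),at_z(T,c(457,111),227), 'side',at_z(S,d(158,145),227),at_z(S,d(296,62),227))
print('lock track ends T z48',at_z(T,c(224,281),48),at_z(T,c(226,377),48))
E
```

```text
orange (array([285.1, 163.6]), array([282, 160,   7,   8,  45], dtype=int32)) (array([248. , 173.9]), array([244, 169,   9,  11,  83], dtype=int32)) [677.2 -28.2 125.9]
yellow (array([263.8, 183.4]), array([262, 181,   5,   6,  21], dtype=int32)) (array([254.4, 158. ]), array([252, 150,   6,  17, 100], dtype=int32)) [583.7  49.1 263.9]
green None (array([211.4, 197.6]), array([207, 193,  10,  11,  96], dtype=int32)) 
b1 (array([242.6, 185.7]), array([240, 183,   6,   7,  34], dtype=int32)) (array([232.7, 211.2]), array([227, 206,  12,  12, 118], dtype=int32)) [598.3 121.8 123.6]
b2 (array([263.2, 197.7]), array([260, 194,   8,   8,  47], dtype=int32)) (array([262.7, 204.5]), array([258, 199,  11,  12, 110], dtype=int32)) [555.7  48.5 122.8]
b3 (array([284.8, 187.5]), array([282, 184,   7,   8,  42], dtype=int32)) (array([268.4, 185.7]), array([263, 181,  12,  11, 108], dtype=int32)) [593.4 -25.9 124.1]
red (array([213.6, 195.1]), array([211, 193,   6,   6,  31], dtype=int32)) (array([209.2, 251.8]), array([195, 244,  24,  17, 197], dtype=int32)) [574.1 231.6  73.2]
[([357.2, 219.9, 57.9, 79.8], 0.79), ([252.9, 172.0, 96.5, 98.0], 0.64)]
edge [554.2 152.4 218. ]
edge [565.4 -73.1 218. ]
pan [ 510.7 -300.5   70. ] sidepan [ 510.2 -291.4   70. ]
edge side [557.5 155.3 218. ] [565.8 -70.1 218. ]
cols [751.6 146.1 227. ] [779.  -45.5 227. ] side [768.5 156.4 227. ] [776.9 -42.1 227. ]
lock track ends T z48 [615.9 227.8  48. ] [497.  222.8  48. ]
```

```bash
python3 - <<'E'
from h import *
np.set_printoptions(precision=1,suppress=True)
from scipy.optimize import least_squares
T=imaging.camera('top');S=imaging.camera('side')
c=lambda u,v:np.array([140+u/3,90+v/3])
B=np.array([[677.2,-28.2],[598.3,121.8],[555.7,48.5],[593.4,-25.9]]);ang=np.radians([-60,120,180,-120])
w=at_z(T,blob(T,0,4,c(222,316),r=6)[0][0],90);print('grip top',w)
E=np.array([[555.8,153.8],[565.6,-71.6]]);K=np.array([583.7,49.1])
def res(q,full=True):
    x,y,th,ph=q;a=np.array([x,y]);X=np.array([np.cos(th),np.sin(th)]);Y=np.array([-X[1],X[0]])
    r=[(a+85*np.array([np.cos(t+th+ph),np.sin(t+th+ph)])-b)/2 for t,b in zip(ang,B)]
    r+=[(a-80*X+s*115*Y-e)/2 for s,e in zip((1,-1),E)]
    r+=[[((w[:2]-a)@Y-185)/2]]
    r+=[[(np.linalg.norm(K-a)-55)/2]]
    return np.concatenate(r)
f=least_squares(res,[640,47,.04,0]);print(f.x,np.degrees(f.x[2:]),f.fun*2)
x,y,th,ph=f.x;a=f.x[:2];k=K-a;print('crank ang rel base',np.degrees(np.arctan2(k[1],k[0])-th)%360,'len',np.hypot(*k))
X=np.array([np.cos(th),np.sin(th)]);print('lock along x',(w[:2]-a)@X,'window',a-85*X)
Y=np.array([-X[1],X[0]])
def circ(r,z,cc=a): t=np.linspace(0,6.283,60);return np.c_[cc[0]+r*np.cos(t),cc[1]+r*np.sin(t),0*t+z]
for n,p in(('T',T),('S',S)):
    im=cv2.resize(p['img'][:,:,::-1],None,fx=3,fy=3,interpolation=2)
    L=[circ(128,30),circ(58,70,np.array([510.5,-296]))]
    L+=[np.array([[*(a-80*X+115*Y),218],[*(a-80*X-115*Y),218],[*(a+135*X-115*Y),218],[*(a+135*X+115*Y),218],[*(a-80*X+115*Y),218]])]
    for i in range(6):
        t=th+ph+np.pi/3*i;L+=[circ(15.5,133,a+85*np.array([np.cos(t),np.sin(t)]))]
    for q in L: cv2.polylines(im,[np.int32((proj(p,q)+.5)*3-.5)],False,(255,0,255),1)
    cv2.imwrite(f'pics/ov{n}.png',im[330:870,420:1200] if n=='T' else im[400:950,420:1220])
E
```

```text
grip top [567.4 226.4  90. ]
[639.3  45.7   0.   -0.1] [ 2.8 -5.1] [ 1.6 -1.4  1.4 -0.9 -1.4  0.5  0.5 -0.3 -2.2  2.7 -0.5 -1.6 -0.9  0.7]
crank ang rel base 173.60921968289472 len 55.659078652218696
lock along x -62.81314778556954 window [554.4  41.4]
```

View pics/ovT.png

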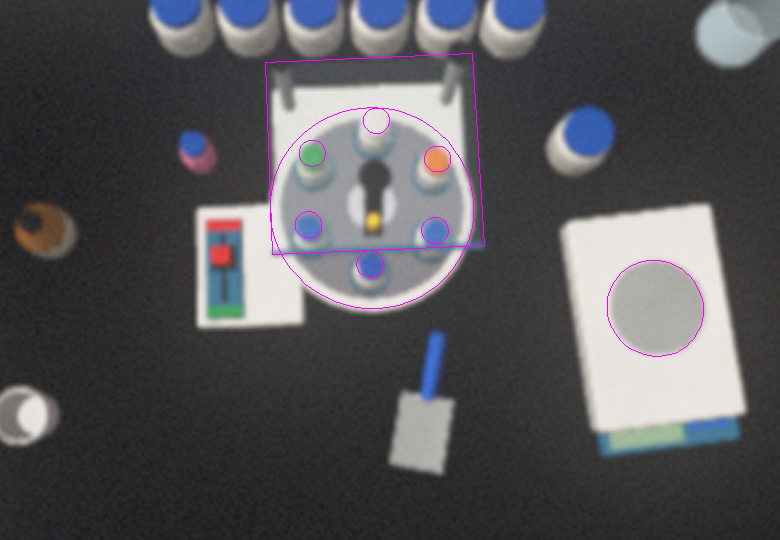

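View pics/ovS.png

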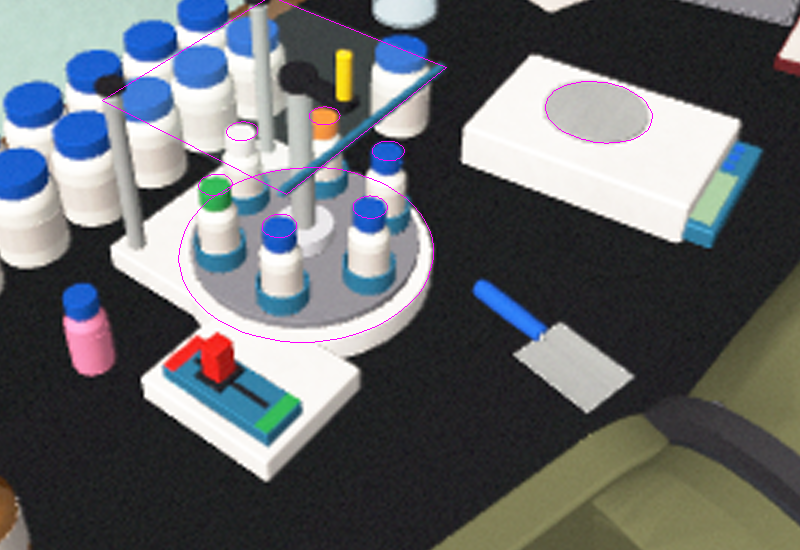

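```bash
cat >> h.py <<'E'
from scipy.spatial.transform import Rotation as Ro
def go(X,yaw=None):
    s=monitor.read_state();R=Ro.from_euler('xyz',s['eef_rot'])
    d=R.inv().apply(np.array(X)-s['eef_pos']);y=np.degrees(s['eef_rot'][2])
    print('t',round(float(s['clock']),2),'pos',s['eef_pos'],'rot',np.degrees(s['eef_rot']),'d',d.round(1),'turn',None if yaw is None else round(float((y-yaw+90)%180-90),2),'F',s['wrist_force'],'gap',s['finger_gap'])
E
python3 - <<'E'
from h import *
np.set_printoptions(precision=2,suppress=True)
go([567.4,226.4,170],92.8)
E
```

```text
t 1.45 pos [127.42 535.   224.43] rot [-180.      0.    166.61] d [-499.5 -198.3   54.5] turn 73.81 F [-0.25 -0.51  0.28] gap 94.00901995024046
```

Call:
arm_command([
  [0.6,-50,-20,0,8],
  [0.6,-100,-40,0,16],
  [0.6,-150,-60,0,24],
  [0.6,-200,-80,0,32],
  [0.6,-250,-100,0,40],
  [0.6,-300,-120,0,48],
  [0.6,-350,-140,0,56],
  [0.6,-400,-160,0,64],
  [0.6,-450,-180,0,72],
  [0.6,-499.5,-198.3,0,73.8],
  [0.6,-499.5,-198.3,40,73.8],
  [0.6,-499.5,-198.3,54.5,73.8],
  [0.6,-499.5,-198.3,54.5,73.8],
], force=15)

```text
clock: 3.08
eef_pos: [566.9, 226.7, 169.6]
eef_rot: [-3.14, 0.0, 1.62]
wrist_force: [0.4, 0.4, 0.4]
finger_gap: 56.0
finger_force: 0.0
```

```bash
python3 - <<'E'
from h import *
np.set_printoptions(precision=2,suppress=True)
go([567.4,226.4,78],92.8)
p=imaging.camera('wrist');save(p,'w1.png');print(ray(p,(256,192)))
print('expected grip top px',proj(p,[[567.4,226.4,90],[554.4,41.4,45],[639.3,45.7,240]]))
for n in ('lock_grip','crank','orange'): print(n,[(r['rect'],r['p']) for r in find_in(p,n)[:3]])
for b in blob(p,0,4,amin=60)[:3]: print('red',b,at_z(p,b[0],90))
E
```

```text
t 3.08 pos [566.86 226.74 169.62] rot [-179.92    0.02   92.85] d [-0.3  0.7 91.6] turn 0.05 F [0.42 0.37 0.43] gap 55.98420513867052
(array([562.58, 310.16, 329.57]), array([ 0.01, -0.29, -0.96]))
expected grip top px [[258.64 203.4 ]
 [240.44 333.1 ]
 [369.45 595.25]]
lock_grip [([266.9, 193.5, 30.7, 38.0], 0.84)]
crank [([302.6, 309.0, 166.6, 131.7], 0.88)]
orange []
red (array([265.8 , 193.87]), array([254, 178,  25,  33, 725], dtype=int32)) [573.26 235.58  90.  ]
red (array([306.16, 186.89]), array([300, 168,  14,  39, 467], dtype=int32)) [608.12 243.69  90.  ]
```

View pics/w1.png

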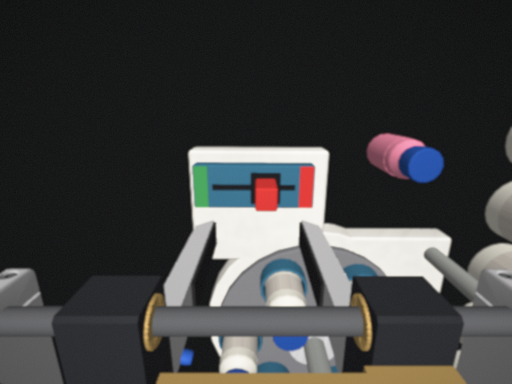

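The wrist view shows the grip at (266,194) near the red mark at (306,187), with green at (200,187). That puts the grip at x≈573, y≈229. Next I descend and close on it.

Call:
arm_command([
  [0.6,2.5,6.5,30,0],
  [0.6,2.5,6.5,60,0],
  [0.6,2.5,6.5,80,0],
  [0.6,2.5,6.5,91,0],
  [0.6,2.5,6.5,91,0],
  [0.4,2.5,6.5,91,0],
  [0.1,2.5,6.5,91,0],
  [0.1,2.5,6.5,91,0],
  [0.1,2.5,6.5,91,0],
  [0.1,2.5,6.5,91,0],
], force=10)

```text
clock: 4.53
eef_pos: [573.9, 229.2, 79.2]
eef_rot: [3.141, -0.0, 1.62]
wrist_force: [0.1, -0.5, 2.2]
finger_gap: 19.9
finger_force: 10.0
```

Call:
arm_command([
  [0.1,0,-6,0,0],
  [0.1,0,-12,0,0],
  [0.1,0,-18,0,0],
  [0.1,0,-24,0,0],
  [0.1,0,-30,0,0],
  [0.1,0,-35,0,0],
  [0.1,0,-40,0,0],
  [0.1,0,-40,0,0],
])

```text
clock: 5.52
eef_pos: [533.2, 227.4, 79.1]
eef_rot: [-3.141, -0.0, 1.62]
wrist_force: [-1.8, 2.4, 6.9]
finger_gap: 20.2
finger_force: 10.0
```

Call:
arm_command([
  [0.1,0,-2,0,0],
  [0.1,0,-4,0,0],
  [0.1,0,-6,0,0],
  [0.1,0,-6,0,0],
])

```text
clock: 6.02
eef_pos: [529.9, 227.1, 79.2]
eef_rot: [3.136, -0.001, 1.62]
wrist_force: [20.6, 4.8, -8.0]
finger_gap: 24.3
finger_force: 10.0
```

Call:
arm_command([
  [0.1,0,2.5,0,0],
  [0.1,0,2.5,0,0],
  [0.6,0,2.5,0,0],
  [0.6,0,2.5,0,0],
  [0.6,0,2.5,0,0],
  [0.6,0,2.5,-50,0],
  [0.6,0,2.5,-100,0],
  [0.6,0,2.5,-150,0],
  [0.6,0,2.5,-200,0],
  [0.6,0,2.5,-240,0],
  [0.6,0,2.5,-240,0],
])

```text
clock: 7.4
eef_pos: [530.7, 227.3, 321.9]
eef_rot: [3.137, -0.001, 1.62]
wrist_force: [-0.3, 0.5, -0.2]
finger_gap: 56.3
finger_force: 0.0
```

```bash
python3 - <<'E'
from h import *
np.set_printoptions(precision=2,suppress=True)
K=[584,49.5,320]
go(K,92.8)
p=imaging.camera('wrist');save(p,'w2.png')
for b in blob(p,0,4,amin=40)[:3]: print('red',b,at_z(p,b[0],82),at_z(p,b[0],48))
for b in blob(p,50,75,amin=40)[:4]: print('green',b,at_z(p,b[0],48))
for b in blob(p,20,34,amin=20)[:3]: print('yel',b,at_z(p,b[0],275))
T=imaging.camera('top')
print([(b[0],at_z(T,b[0],82)) for b in blob(T,0,4,(213,198),r=12)])
print([(b[0],at_z(T,b[0],48)) for b in blob(T,45,80,(214,212),r=8)])
E
```

```text
t 7.4 pos [530.72 227.26 321.9 ] rot [179.73  -0.08  92.81] d [-180.2   44.5    1.9] turn 0.01 F [-0.32  0.5  -0.23] gap 56.32599357571025
red (array([257.23, 163.82]), array([250, 155,  16,  19, 276], dtype=int32)) [530.93 230.89  82.  ] [531.38 224.13  48.  ]
red (array([311.86, 161.34]), array([308, 149,   9,  26, 190], dtype=int32)) [608.37 238.12  82.  ] [615.41 231.97  48.  ]
green (array([362.25, 251.36]), array([352, 242,  22,  20, 338], dtype=int32)) [716.92  81.63  48.  ]
green (array([241.66, 160.12]), array([238, 148,   8,  26, 199], dtype=int32)) [507.16 228.78  48.  ]
yel (array([410.72, 374.77]), array([365, 366,  89,  18, 724], dtype=int32)) [682.25  74.71 275.  ]
yel (array([298.78, 368.76]), array([278, 355,  41,  29, 365], dtype=int32)) [576.27  77.37 275.  ]
yel (array([327.34, 377.78]), array([318, 374,  21,  10,  65], dtype=int32)) [604.19  67.66 275.  ]
[]
[]
```

View pics/w2.png

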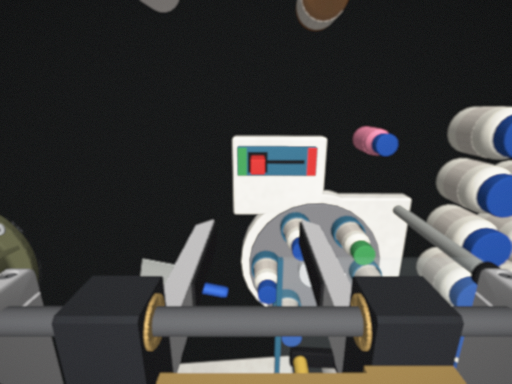

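The lock grip at (257,164) sits against the green mark, x≈531, midway minus 30 mm between the marks, so the lock is open. Next is the crank.

Call:
arm_command([
  [0.6,-45,11,0,0],
  [0.6,-90,22,0,0],
  [0.6,-135,33,0,0],
  [0.6,-180,44.5,0,0],
  [0.6,-180,44.5,0,0],
  [0.6,-180,44.5,20,0],
  [0.6,-180,44.5,40,0],
  [0.6,-180,44.5,53,0],
  [0.6,-180,44.5,53,0],
  [0.3,-180,44.5,53,0],
  [0,-180,44.5,53,0],
  [0,-180,44.5,53,0],
  [0,-180,44.5,53,0],
  [0,-180,44.5,53,0],
], force=10)

```text
clock: 9.25
eef_pos: [585.0, 49.5, 266.2]
eef_rot: [3.137, -0.0, 1.62]
wrist_force: [14.1, 0.6, -4.2]
finger_gap: 13.6
finger_force: 10.0
```

```bash
python3 - <<'E'
from h import *
np.set_printoptions(precision=2,suppress=True)
go([584,49.1,268],92.8)
E
```

```text
t 9.25 pos [585.02  49.51 266.17] rot [179.73  -0.    92.8 ] d [-0.4 -1.  -1.8] turn -0.0 F [14.06  0.57 -4.16] gap 13.580111739645432
```

Call:
arm_command([
  [0,0,2,0,0],
  [0,0,2,0,0],
])

```text
clock: 9.5
eef_pos: [585.4, 49.5, 266.1]
eef_rot: [-3.141, 0.0, 1.62]
wrist_force: [-2.6, -0.3, 2.3]
finger_gap: 14.0
finger_force: 10.0
```

```bash
cat >> h.py <<'E'
def arc(ax,p0,deg,n,yaw):
    y=np.radians(yaw);tx=np.array([np.cos(y),np.sin(y)]);ty=np.array([np.sin(y),-np.cos(y)])
    v=np.array(p0)-ax;r=[]
    for i in range(1,n+1):
        a=np.radians(deg)*i/n;w=np.array([[np.cos(a),-np.sin(a)],[np.sin(a),np.cos(a)]])@v-v
        r.append([round(float(w@tx),1),round(float(w@ty),1)])
    print(r)
E
python3 -c "
from h import *
arc(np.array([640.1,46.]),[585.4,49.5],-57.5,12,92.8)"
```

```text
[[4.5, 0.7], [9.0, 1.8], [13.3, 3.2], [17.5, 5.0], [21.6, 7.2], [25.4, 9.7], [29.1, 12.5], [32.5, 15.6], [35.6, 18.9], [38.4, 22.5], [40.9, 26.4], [43.1, 30.4]]
```

Call:
arm_command([
  [0,4.5,0.7,0,0],
  [0,9,1.8,0,0],
  [0,13.3,3.2,0,0],
  [0,17.5,5,0,0],
  [0,21.6,7.2,0,0],
  [0,25.4,9.7,0,0],
  [0,29.1,12.5,0,0],
  [0,32.5,15.6,0,0],
  [0,35.6,18.9,0,0],
  [0,38.4,22.5,0,0],
  [0,40.9,26.4,0,0],
  [0,43.1,30.4,0,0],
  [0,43.1,30.4,0,0],
])

```text
clock: 11.12
eef_pos: [613.7, 95.8, 266.1]
eef_rot: [3.141, -0.002, 1.621]
wrist_force: [-2.2, 8.5, 3.7]
finger_gap: 13.6
finger_force: 10.0
```

```bash
python3 - <<'E'
from h import *
np.set_printoptions(precision=2,suppress=True)
go([0,0,0],92.8)
s=monitor.read_state();p=s['eef_pos'][:2]
arc(np.array([640.1,46.]),p,-57.5,12,92.8)
v=p-[640.1,46];print(np.hypot(*v),np.degrees(np.arctan2(v[1],v[0])))
T=imaging.camera('top')
for b in blob(T,5,18,amin=15): print(b[0],at_z(T,b[0],130))
E
```

```text
t 11.12 pos [613.74  95.81 266.12] rot [179.99  -0.13  92.88] d [ -65.4 -617.8  265.8] turn 0.08 F [-2.18  8.51  3.72] gap 13.615147062671165
[[1.8, 4.3], [3.3, 8.8], [4.3, 13.4], [5.0, 18.1], [5.3, 22.8], [5.2, 27.5], [4.7, 32.2], [3.8, 36.8], [2.5, 41.3], [0.9, 45.8], [-1.1, 50.0], [-3.5, 54.1]]
56.354888534158036 117.88491583243366
[153.22 186.07] [592.99 432.89 130.  ]
[35.25  0.05] [1296.02  907.    130.  ]
[284.87 186.91] [592.95 -27.02 130.  ]
```

```bash
python3 -c "
from h import *
arc(np.array([640.1,47.2]),[613.74,95.81],-50,11,92.8)"
```

```text
[[1.7, 4.0], [3.2, 8.2], [4.2, 12.4], [5.0, 16.7], [5.4, 21.1], [5.4, 25.5], [5.1, 29.9], [4.5, 34.2], [3.5, 38.5], [2.2, 42.7], [0.5, 46.7]]
```

Call:
arm_command([
  [0,1.7,4,0,0],
  [0,3.2,8.2,0,0],
  [0,4.2,12.4,0,0],
  [0,5,16.7,0,0],
  [0,5.4,21.1,0,0],
  [0,5.4,25.5,0,0],
  [0,5.1,29.9,0,0],
  [0,4.5,34.2,0,0],
  [0,3.5,38.5,0,0],
  [0,2.2,42.7,0,0],
  [0,0.5,46.7,0,0],
  [0,0.5,46.7,0,0],
])

```text
clock: 12.68
eef_pos: [661.2, 98.5, 266.2]
eef_rot: [3.139, -0.002, 1.621]
wrist_force: [5.3, 8.5, 0.3]
finger_gap: 13.9
finger_force: 10.0
```

```bash
cat > caps.py <<'E'
from h import *
np.set_printoptions(precision=2,suppress=True)
from scipy.optimize import least_squares
go([0,0,0],92.8)
T=imaging.camera('top');S=imaging.camera('side')
def caps(p):
    o=[]
    for n,h0,h1 in(('O',5,18),('G',45,75),('B',105,125)):
        for b in blob(p,h0,h1,amin=12,s=100):
            X=at_z(p,b[0],123.5)
            r=np.hypot(X[0]-640,X[1]-47)
            if 70<r<100: o.append((n,X[:2].round(1),b[1][4],round(np.degrees(np.arctan2(X[1]-47,X[0]-640))%360,1),round(r,1)))
    return o
for p in(T,S):
    for o in caps(p): print(*o)
    print()
save(S,'s_turn.png');save(T,'t_turn.png')
E
python3 caps.py
```

```text
t 12.68 pos [661.17  98.53 266.17] rot [179.85  -0.13  92.87] d [ -65.9 -666.   264.3] turn 0.07 F [5.33 8.53 0.3 ] gap 13.921868288204108
G [689.4 -21. ] 35 306.0 84.0

O [555.5  36. ] 117 187.4 85.2
G [686.9 -27.7] 30 302.1 88.2
B [588.  114.3] 121 127.7 85.1
B [672.3 126. ] 108 67.8 85.4
B [724.3  58.7] 99 7.9 85.1
```

```bash
python3 -c "
from h import *
arc(np.array([640.,47.]),[661.17,98.53],-4.9,2,92.8)"
```

```text
[[-1.1, 2.1], [-2.2, 4.2]]
```

Call:
arm_command([
  [0,-1.1,2.1,0,0],
  [0,-2.2,4.2,0,0],
  [0,-2.2,4.2,0,0],
])

```text
clock: 13.15
eef_pos: [665.3, 96.6, 266.2]
eef_rot: [3.139, -0.002, 1.621]
wrist_force: [5.2, 8.2, 0.2]
finger_gap: 13.8
finger_force: 10.0
```

```bash
python3 caps.py
```

```text
t 13.15 pos [665.31  96.57 266.16] rot [179.87  -0.14  92.88] d [ -63.7 -669.9  264.4] turn 0.08 F [5.21 8.16 0.25] gap 13.814595047579026
G [683.6 -25.1] 36 301.1 84.3
B [719.4  51.8] 18 3.5 79.6

O [555.4  43.4] 116 182.5 84.7
G [683.2 -29.1] 57 299.6 87.6
B [593.8 119. ] 118 122.7 85.5
B [678.4 122.9] 104 63.1 85.0
B [725.1  50.5] 94 2.3 85.2
```

Call:
arm_command([
  [0.15,0,0,0,0],
  [0.3,0,0,0,0],
  [0.3,0,0,0,0],
  [0.3,0,0,0,0],
  [0.3,0,0,-20,0],
  [0.3,0,0,-60,0],
  [0.5,0,-50,-60,-10],
  [0.5,-10,-100,-60,-20],
  [0.5,-20,-150,-60,-30],
  [0.5,-40,-185,-60,-40],
  [0.5,-55,-185,-60,-50],
  [0.5,-55,-185,-60,-60],
  [0.5,-55,-185,-60,-70],
  [0.5,-55,-185,-60,-80],
  [0.5,-55,-185,-60,-90],
  [0.5,-55,-185,-60,-90],
])

```text
clock: 15.25
eef_pos: [482.6, 30.8, 326.0]
eef_rot: [-3.142, 0.0, -3.094]
wrist_force: [0.3, -0.1, -1.1]
finger_gap: 47.2
finger_force: 0.0
```

```bash
cat >> caps.py <<'E'
go([550,42.6,146],182.8)
p=imaging.camera('wrist');save(p,'w3.png');print(ray(p,(256,192)))
for b in blob(p,5,18,amin=60,s=100)[:3]: print('O',b,at_z(p,b[0],123))
print(proj(p,[[555.1,42.9,133],[555.1,42.9,45]]))
E
python3 caps.py
```

```text
t 15.25 pos [482.62  30.83 326.03] rot [-180.      0.01 -177.27] d [483.6  -7.8 326. ] turn 89.93 F [ 0.33 -0.11 -1.08] gap 47.15344807866208
G [683.5 -25.8] 33 300.9 84.8
B [591.8 117.3] 49 124.4 85.2
B [676.8 120.5] 44 63.4 82.2
B [722.2  50.3] 43 2.3 82.3

O [555.4  43.4] 116 182.5 84.7
G [683.2 -29.1] 57 299.6 87.6
B [593.8 119. ] 118 122.7 85.5
B [678.4 122.9] 104 63.1 85.0
B [725.   50.7] 93 2.5 85.1

t 15.35 pos [482.62  30.88 326.  ] rot [-180.      0.01 -177.44] d [-67.8   8.7 180. ] turn -0.24 F [ 0.34 -1.26  0.08] gap 47.189049891384514
(array([398.58,  26.84, 485.96]), array([ 0.29,  0.01, -0.96]))
O (array([501.87, 248.7 ]), array([490, 233,  22,  31, 552], dtype=int32)) [577.68 380.86 123.  ]
O (array([264.11, 225.05]), array([253, 213,  23,  25, 449], dtype=int32)) [556.18  43.   123.  ]
[[264.24 227.3 ]
 [263.01 205.3 ]]
```

View pics/w3.png

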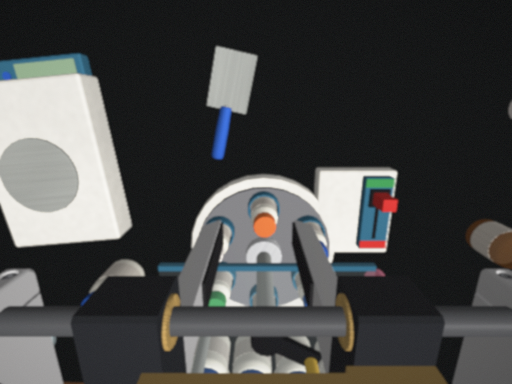

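Call:
arm_command([
  [0.5,-6,2,40,0],
  [0.5,-12,4,80,0],
  [0.5,-18,6,120,0],
  [0.5,-22.8,8.6,160,0],
  [0.5,-22.8,8.6,180,0],
  [0.5,-22.8,8.6,180,0],
  [0.5,-22.8,8.6,180,0],
], force=15)

```text
clock: 16.27
eef_pos: [505.4, 40.6, 147.0]
eef_rot: [-3.142, 0.001, -3.094]
wrist_force: [-0.1, -0.6, 0.3]
finger_gap: 47.1
finger_force: 0.0
```

```bash
python3 - <<'E'
from h import *
np.set_printoptions(precision=2,suppress=True)
go([549.5,42.7,146],182.8)
p=imaging.camera('wrist');save(p,'w4.png');print(ray(p,(256,192)))
for b in blob(p,5,18,amin=60,s=100)[:3]: print('O',b,at_z(p,b[0],123))
print(proj(p,[[560,43,218],[555.5,43,133]]))
E
```

```text
t 16.27 pos [505.45  40.61 147.01] rot [-180.      0.08 -177.26] d [-44.1  -0.    1.1] turn -0.06 F [-0.06 -0.61  0.35] gap 47.06393108023509
(array([421.22,  36.3 , 306.87]), array([ 0.29,  0.01, -0.96]))
O (array([258.07, 288.75]), array([ 238,  268,   42,   39, 1412], dtype=int32)) [553.3  43.  123. ]
[[257.84 435.66]
 [257.96 299.96]]
```

View pics/w4.png

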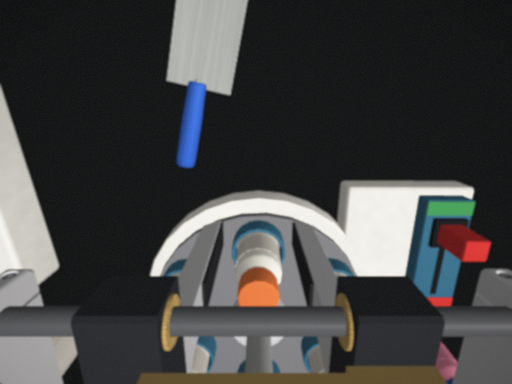

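The orange cap is centred between the fingers at (258,289). I creep in with the body just above the hood.

Call:
arm_command([
  [0.5,-10,0,0.5,0],
  [0.5,-20,0,0.5,0],
  [0.5,-28,0,0.5,0],
  [0.5,-34,0,0.5,0],
  [0.5,-38,0,0.5,0],
  [0.5,-41,0,0.5,0],
  [0.5,-41,0,0.5,0],
])

```text
clock: 17.2
eef_pos: [546.0, 42.6, 145.4]
eef_rot: [3.142, -0.0, -3.093]
wrist_force: [-0.2, 0.2, -0.0]
finger_gap: 46.9
finger_force: 0.0
```

Call:
arm_command([
  [0.5,-1.5,0,0,0],
  [0.5,-3,0,0,0],
  [0.5,-3,0,0,0],
])

```text
clock: 17.58
eef_pos: [548.0, 42.8, 145.4]
eef_rot: [3.142, -0.003, -3.093]
wrist_force: [-11.6, -0.5, 5.3]
finger_gap: 46.5
finger_force: 6.0
```

Call:
arm_command([
  [0.5,1.8,0,0,0],
  [0.5,1.8,0,0,0],
  [0.35,1.8,0,0,0],
  [0.2,1.8,0,0,0],
  [0.2,1.8,0,0,0],
  [0.2,1.8,0,0,0],
], force=10)

```text
clock: 18.32
eef_pos: [547.2, 42.7, 145.4]
eef_rot: [3.142, 0.0, -3.093]
wrist_force: [0.2, -0.3, 0.1]
finger_gap: 30.1
finger_force: 10.0
```

Call:
arm_command([
  [0.2,1,0,0,0],
  [0.2,2,0,0,0],
  [0.2,3,0,0,0],
  [0.2,3.5,0,0,0],
  [0.2,3.5,0,0,0],
])

```text
clock: 18.95
eef_pos: [543.8, 42.5, 145.8]
eef_rot: [-3.142, 0.001, -3.093]
wrist_force: [-0.0, -0.1, 5.0]
finger_gap: 30.0
finger_force: 10.0
```

Call:
arm_command([
  [0.4,0,0,0,0],
  [0.4,0,0,0,0],
  [0.4,0,0,0,0],
  [0.4,-1.5,0,0,0],
  [0.4,-3.5,0,0,0],
  [0.4,-3.5,0,0,0],
  [0.2,-3.5,0,0,0],
  [0.2,-3.5,0,0,0],
  [0.2,-3.5,0,0,0],
  [0.2,-3.5,0,0,0],
], force=20)

```text
clock: 20.2
eef_pos: [547.1, 42.7, 145.4]
eef_rot: [3.142, -0.0, -3.093]
wrist_force: [0.2, 0.7, -0.4]
finger_gap: 29.3
finger_force: 20.0
```

```bash
python3 - <<'E'
from h import *
np.set_printoptions(precision=2,suppress=True)
S=imaging.camera('side')
for b in blob(S,5,18,amin=20,s=100,near=(262,207),r=40)[:3]: print('O',b,at_z(S,b[0],123))
w=imaging.camera('wrist')
a=cv2.resize(S['img'][150:260,200:320],None,fx=4,fy=4,interpolation=2)
b=cv2.resize(w['img'][192:384,150:370],(500,440),interpolation=2)
cv2.imwrite('pics/c5.png',np.hstack([a[:440,:290],b])[:,:,::-1])
E
```

```text
O (array([266.42, 204.39]), array([259, 198,  12,  12,  57], dtype=int32)) [548.29  41.84 123.  ]
```

View pics/c5.png

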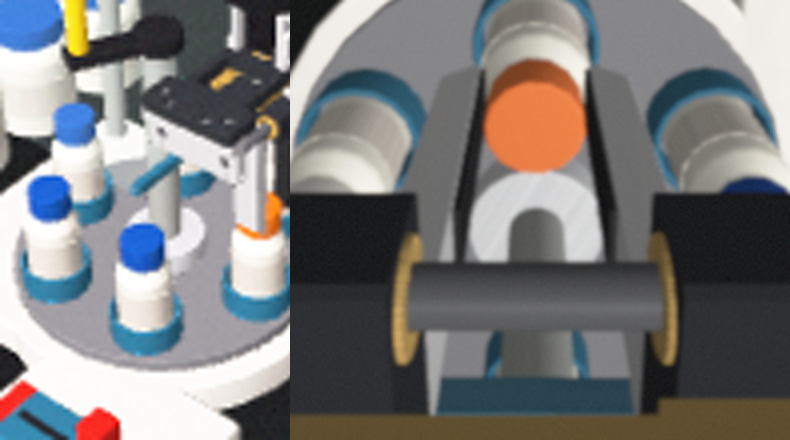

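The side view shows the bottle upright in its bay, with the cap between the finger tips and the body over the hood plate. Lifting.

Call:
arm_command([
  [0.2,0,0,0,0],
  [0.2,0,0,-3,0],
  [0.2,0,0,-7,0],
  [0.2,0,0,-12,0],
  [0.2,0,0,-18,0],
  [0.2,0,0,-24,0],
  [0.2,0,0,-30,0],
  [0.2,0,0,-33,0],
  [0.2,0,0,-33,0],
], force=25)

```text
clock: 21.42
eef_pos: [547.2, 42.7, 178.6]
eef_rot: [-3.142, 0.0, -3.093]
wrist_force: [0.4, -0.4, -1.3]
finger_gap: 29.3
finger_force: 25.0
```

```bash
python3 - <<'E'
from h import *
np.set_printoptions(precision=2,suppress=True)
S=imaging.camera('side')
go([490,39.8,178],182.8)
for b in blob(S,5,18,amin=20,s=100,near=(262,200),r=40)[:3]: print('O',b,at_z(S,b[0],156))
w=imaging.camera('wrist')
a=cv2.resize(S['img'][150:260,200:320],None,fx=4,fy=4,interpolation=2)
b=cv2.resize(w['img'][192:384,150:370],(430,440),interpolation=2)
cv2.imwrite('pics/c6.png',np.hstack([a[:440,:360],b])[:,:,::-1])
E
```

```text
t 21.48 pos [547.13  42.68 178.39] rot [ 180.    -0.  -177.2] d [57.2 -0.1  0.4] turn 0.0 F [-0.56  0.31 -1.19] gap 29.137725428166558
O (array([266.43, 195.26]), array([259, 189,  12,  12,  58], dtype=int32)) [548.32  42.55 156.  ]
```

View pics/c6.png

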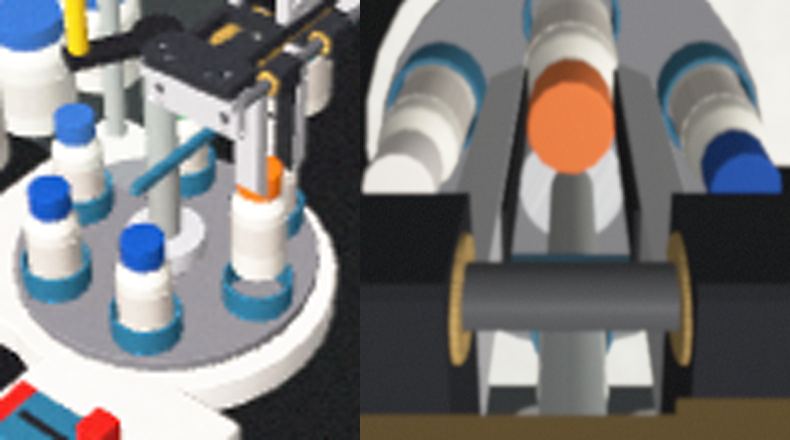

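The bottle is lifted clear of its ring and upright; the hood edge and lock are untouched. I draw it forward, then up and across.

Call:
arm_command([
  [0.2,15,0,0,0],
  [0.2,35,0,0,0],
  [0.2,60,0,-5,0],
  [0.2,85,0,-20,0],
  [0.2,95,-20,-35,0],
  [0.2,95,-50,-50,0],
  [0.2,90,-85,-50,0],
  [0.2,85,-120,-50,0],
  [0.2,80,-155,-50,0],
  [0.2,75,-190,-50,0],
  [0.2,70,-225,-50,0],
  [0.2,65,-260,-50,0],
  [0.2,60,-295,-50,0],
  [0.2,58.6,-320,-50,0],
  [0.2,58.6,-333,-45,0],
  [0.2,58.6,-336.5,-35,0],
  [0.2,58.6,-336.5,-25,0],
  [0.2,58.6,-336.5,-20,0],
  [0.2,58.6,-336.5,-20,0],
])

```text
clock: 23.9
eef_pos: [505.1, -295.7, 198.1]
eef_rot: [3.141, -0.0, -3.092]
wrist_force: [-0.5, 0.4, -1.4]
finger_gap: 29.3
finger_force: 25.0
```

```bash
cat > pan.py <<'E'
from h import *
np.set_printoptions(precision=2,suppress=True)
S=imaging.camera('side');w=imaging.camera('wrist')
go([505,-296.2,171],182.8)
z=monitor.read_state()['eef_pos'][2]-178.4+78
for b in blob(S,5,18,amin=15,s=100)[:4]: print('S',b,at_z(S,b[0],z+78))
for b in blob(w,5,18,amin=300,s=100)[:3]: print('W',b,at_z(w,b[0],z+84))
def out(n):
    q=S['img'].copy();t=np.linspace(0,6.283,60);c=proj(S,np.c_[510+58*np.cos(t),-296+58*np.sin(t),0*t+70])
    cv2.polylines(q,[np.int32(c)],True,(255,0,255),1)
    x,y=np.int32(proj(S,[[510,-296,110]])[0])
    a=cv2.resize(q[y-55:y+55,x-50:x+50],(400,440),interpolation=2)
    b=cv2.resize(w['img'],(390,440))
    cv2.imwrite('pics/'+n,np.hstack([a,b])[:,:,::-1])
out('c7.png')
E
python3 pan.py
```

```text
t 24.0 pos [ 505.24 -296.06  198.78] rot [-179.98    0.02 -177.18] d [ 0.3 -0.1 27.8] turn 0.02 F [-0.55 -0.31 -1.07] gap 28.88226629322086
S (array([ 46.82, 238.42]), array([   0,  205,   99,   68, 1396], dtype=int32)) [818.92 505.15 176.38]
S (array([131.37, 305.22]), array([117, 291,  29,  27, 509], dtype=int32)) [522.87 481.9  176.38]
S (array([306.83,  94.58]), array([275,  84,  71,  24, 419], dtype=int32)) [ 799.99 -515.55  176.38]
S (array([246.54, 125.09]), array([230, 112,  34,  27, 322], dtype=int32)) [ 819.31 -183.2   176.38]
W (array([257.32, 242.36]), array([ 235,  218,   46,   49, 1764], dtype=int32)) [ 510.62 -296.07  182.38]
```

View pics/c7.png

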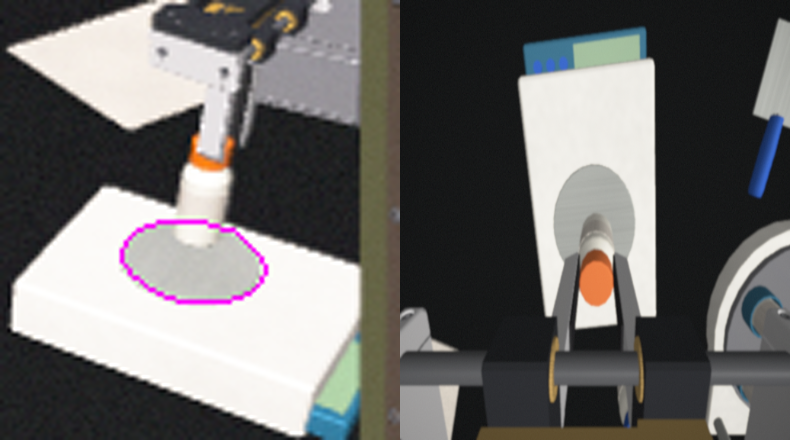

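Call:
arm_command([
  [0.2,0.3,0,6,0],
  [0.2,0.3,0,12,0],
  [0.2,0.3,0,18,0],
  [0.2,0.3,0,22,0],
  [0.2,0.3,0,25,0],
  [0.2,0.3,0,26,0],
  [0.2,0.3,0,26.5,0],
  [0.2,0.3,0,26.5,0],
])

```text
clock: 25.0
eef_pos: [504.8, -296.3, 172.1]
eef_rot: [-3.141, 0.0, -3.093]
wrist_force: [-0.1, -0.3, -1.0]
finger_gap: 29.3
finger_force: 25.0
```

Call:
arm_command([
  [0.2,0,0,0.5,0],
  [0.2,0,0,1,0],
  [0.2,0,0,1.3,0],
  [0.2,0,0,1.3,0],
])

```text
clock: 25.5
eef_pos: [504.8, -296.3, 170.6]
eef_rot: [3.142, -0.0, -3.093]
wrist_force: [-1.0, 0.6, -2.3]
finger_gap: 29.1
finger_force: 25.0
```

Call:
arm_command([
  [0.2,0,0,0.4,0],
  [0.2,0,0,0.8,0],
  [0.2,0,0,0.8,0],
])

```text
clock: 25.88
eef_pos: [504.9, -296.4, 170.4]
eef_rot: [-3.141, 0.001, -3.093]
wrist_force: [-1.0, 1.1, 5.0]
finger_gap: 29.2
finger_force: 25.0
```

Call:
arm_command([
  [0.2,0,0,-0.3,0],
  [0.32,0,0,-0.3,0],
  [0.4,0,0,-0.3,0],
  [0.5,0,0,-0.3,0],
  [0.5,0,0,-0.3,0],
  [0.5,0,0,-0.3,0],
  [0.5,0,0,-5,0],
  [0.5,0,0,-20,0],
  [0.5,0,0,-50,0],
  [0.5,0,0,-90,0],
  [0.5,30,0,-120,0],
  [0.5,80,0,-120,0],
  [0.5,80,0,-120,0],
  [0.5,80,0,-120,0],
])

```text
clock: 27.62
eef_pos: [425.3, -300.3, 290.8]
eef_rot: [-3.141, 0.001, -3.093]
wrist_force: [0.5, -0.7, 0.3]
finger_gap: 47.1
finger_force: 0.0
```

```bash
cat > fin.py <<'E'
from h import *
np.set_printoptions(precision=2,suppress=True)
go([0,0,0],0)
S=imaging.camera('side');T=imaging.camera('top')
print(blob(S,5,18,amin=15,s=100,near=proj(S,[[510,-296,148]])[0],r=12),proj(S,[[510,-296,148]]))
for p in(S,T):
    for n,h0,h1 in(('O',5,18),):
        for b in blob(p,h0,h1,amin=12,s=100,near=proj(p,[[510,-296,148]])[0],r=12): print(n,at_z(p,b[0],148))
for b in blob(S,0,4,amin=30,near=proj(S,[[531,229,80]])[0],r=12): print('lock',at_z(S,b[0],80))
a=cv2.resize(S['img'][130:290,150:400],(800,512),interpolation=2)
cv2.imwrite('pics/fin.png',a[:,:,::-1])
E
python3 fin.py
```

```text
t 27.62 pos [ 425.27 -300.3   290.76] rot [-179.95    0.06 -177.21] d [410.4 320.9 290.1] turn 2.79 F [ 0.5  -0.74  0.26] gap 47.09248755661692
[(array([342.36, 149.54]), array([337, 145,  12,  10,  97], dtype=int32))] [[342.83 150.23]]
O [ 513.2  -298.62  148.  ]
O [ 509.2  -297.97  148.  ]
lock [525.69 233.18  80.  ]
```

View pics/fin.png

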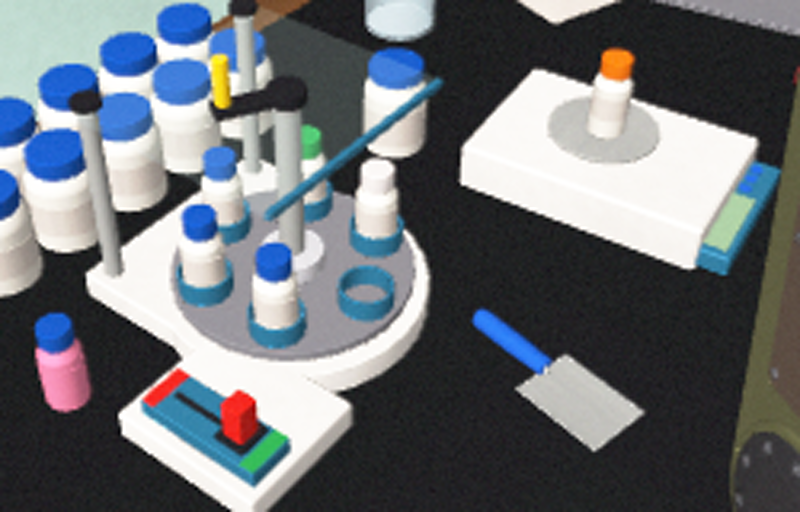

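The orange bottle stands upright in the middle of the pan at (610,100). The lock is at green (240,420), the other five bottles are in their bays, and the gripper is clear of everything.

```bash
python3 -c "
from cell import job
print(job.sign_off())"
```

```text
the job is handed in; nothing more can be done
None
```

The job is handed in at about 28 s on the robot's clock: lock open at green, orange bottle upright within about 3 mm of the pan's centre, and the other five bottles still in their bays. While lining up the pick, a finger touched the hood edge with about 12 N and I backed it off.

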